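Open the battery cover of the chirping sump alarm

ROBOT

A 7-joint arm with a two-finger parallel gripper is mounted at the origin on the work surface. World frame = base frame: x ahead of the robot, y to its left, z up, the work surface at z = 0. Lengths are in m, angles in rad, forces in N, time in s.
With the tool pointing down it reaches from about 0.425 to 1.025 m from the base axis. Payload 9.4 kg.
Tool frame: the origin (TCP) lies between the finger pads; the fingertips stand 8 mm ahead of it and the grasp point (between the pads) lies 11 mm behind it; y points along the fingers, z is the direction in which the jaws open and shut, and the axes are right-handed (so a half turn about y gives the same grasp; the last joint's range is limited). The gripper opens to 93 mm and grips with 3 to 60 N. Pads are 15 mm wide; open, the fingers measure 128 mm over their backs; the gripper's body (75 mm by 188 mm) begins 65 mm behind the grasp point.
Start: joints at [-0.077, 0.599, -0.003, 1.599, 0.002, 0.943, -0.08], TCP at [0.725, -0, 0.227] pointing down, gripper open.
Joint ranges: [-2.57, 2.57], [-0.35, 1.97], [-1.29, 1.29], [0.11, 2.56], [-1.05, 4.19], [0.11, 1.86], [-2.63, 2.63]. Speed limits (rad/s): [2.22, 2.22, 3.01, 3.01, 3.14, 3.14, 3.14].

INTERFACE

Orientations are given as a unit quaternion [w, x, y, z].
In Python, from plant import arm, capture, calibration, models gives the robot as it stands.
- The arm moves only by the shell command python3 -m crank 'ROWS' [FORCE]. ROWS is JSON, a list that holds one entry, the list of rows, each a list of 7 numbers: the shift along the tool's x, y, z in units of 0.3 m (1.0 is 0.3 m), then the turn, a rotation vector about the tool's x, y, z in units of pi rad (1.0 is pi rad), then the opening, from 0 (shut) to 1 (fully open). In form: [[[x, y, z, wx, wy, wz, gripper], ...]]. A call has 1 to 10 rows; each row is the pose to reach, as a shift and turn from the pose commanded when the call began, along the tool's axes at that moment, turning the shorter way round; what a row does not reach only later rows make up. A row lasts 1/10 s, in which the tool goes at most 50 mm and 8.59 degrees, less where a joint would pass 70% of its speed; a pose out of reach is approached as far as the arm can. A call with a number of a shift or a turn outside -1 to 1 is refused whole. A call with a gripper value outside its range is refused whole. The fingers move at their own pace and stop on an object; FORCE is the grip in N (left out, the last holds). Time passes only in rows, so rows that repeat a pose let the fingers close. It gives the time, the measured TCP pose, the force and the opening at its end, in the units of the state.
- arm.get_obs(): the state, without advancing time (a new reading comes with each control period).
- capture(name): name is "scene" or "side" or "wrist"; returns the picture (400x640x3 uint8, red, green, blue); there is no depth.
- calibration(name): a dict with "intrinsics" (3x3 intrinsics, pixels), "eye" and "attitude" of the camera in the world. Camera axes: x right, y up, looking along -z (the intrinsics and any distortion apply to the point x, -y, -z); pixel columns grow to the right and rows downward; lengths in m; the calibration is good to about 2 mm. The wrist camera is an equidistant fisheye: a pixel r from the principal point sees the ray r / f radians off the axis. A picture is of the moment at which its call begins: read the wrist's pose just before it. calibration takes no time and is no camera call; for the wrist camera it gives the pose at the moment of the call.
- arm.hand_in(): hands the job in, once; it reports no verdict.
Trained networks look in the newest picture that a camera, given by its name, has taken for a name from the list of things; names that differ only in an ending like _2 or _b are one class to them, and where a whole thing is asked for, a point or a joint stands for the part that bears it (a point fixed in the world has none). Each returns a list of dicts, best first, with "p" (0 to 1); they miss things now and then, are a little off and sometimes report something else, mostly with a low value. They report only what shows in the picture. A call takes as long as a camera call. They do not tell look-alikes from the thing itself.
- models.outline_of(camera, thing): "pixels" (400x640 bool, what is visible of it) and "bbox" ([left, top, right, bottom] in pixels, round what is visible of it).
The state is a dict: "time_s": time; "joints": joint angles; "dq": joint speeds; "tau": joint torques, N m; "eef_pos": TCP position; "eef_rot": TCP orientation; "contact_force": force on the tool from outside, world axes, zero at the start; "ft_torque": the same for the moment, N m; "opening": opening from 0.0 (shut) to 1.0 (fully open).
Only numpy, scipy, OpenCV 4.12 (cv2) and the standard library are available. Lean on these libraries where they do the work, as an engineer would, in place of code of your own. Each camera call takes 0.05 s, during which the arm holds its last target. There are 200 camera calls.

TASK

The wider of the two sump-alarm boxes on the counter is chirping for new batteries. Press its release tab down into the housing so that the snap-in cover springs up, then swing the cover wide open, to upright or beyond, and leave it standing open. Leave the narrower box shut.

Things in the scene. Friction and masses are not known exactly. Their poses are not given: they have to be found in the camera images.
- wide_box: Wider of two fixed grey alarm boxes lying on their backs: 150 (x) x 110 (y) x 60 mm high. Origin: centre of the underside; z up, x from release tab (-x end, nearer the robot) to cover hinge. White cover 70 (x -10 to 60) x 80 x 5 mm, top 60 high. The other box is alike but 74 wide with a 44 mm cover, 200 mm or more to one side; things taller than the boxes stand further out.
- wide_press (a point): Place to press, on top of the wide box's release tab, at x -42, y 0, height 50 mm of the box, moving with the tab. The tab is a white ribbed paddle 44 mm wide, x -18 to -58, free to sink towards a low step 32 mm high. At its inner end a hook, 30 mm wide, x -20 to -6, up to 64.5 mm high, holds the cover's free edge.
- wide_hinge (a point): Centre of the wide cover's hinge axis (along the box's y), at x 60, height 57.5 mm of the box; the wall beyond it is 60 mm high. 18 mm before it, under the cover, a thin spring plunger (8 mm) rises to about 69 mm high when the cover is freed.
- wide_cover (a joint): Wide box's cover, rad: 0 shut and latched. Once the tab is pressed it springs up to about 0.7 and stays (its free edge then about 101 mm above the counter, over x 6 of the box); 1.57 upright, top edge 128 mm high; stop 1.9. Stiff hinge, stays where left. Slick plastic: a closed, upright finger moved level towards the hinge against the raised free edge swings it up (2 to 4 N).
- wide_tab (a joint): Wide box's release tab, rad: 0 at rest, grows as it is pressed down, stop at 0.5. Frees the cover at about 0.3 (8 mm down at the place to press, about 4 N; stop about 13 mm down, 5 N); springs back when let go.
- narrow_cover (a joint): Narrower box's cover, rad: 0 shut and latched; to be left shut.
Not all that is in view belongs to the job. Leave any orange, pink or red look-alike of the part that bears narrow_cover alone.

How it is judged:
By the outcome, as a careful person would: the job done as asked, in the order asked, and still so for the second after the job is handed in, with the robot touching nothing.
It also fails if it takes over 38 s, if anything falls off the work surface, if the arm or the gripper's body presses on something with over 40 N, if the wrist force passes 120 N, or if a joint passes its speed limit or range.

## Working session

There is one attempt and no reset: what is moved stays moved. The work goes in short steps, Python scripts to look and compute and a shell command to move; the robot and the scene stay as the last step left them, time stands still between calls to the robot, and variables do not carry over. Pictures are saved under pics/ and viewed, about 8 in all and at most 12, crops included, and the job is handed in when it is done.

```bash
mkdir -p pics; ls
cat > h.py <<'E'
import numpy as np,cv2
from plant import arm,capture,calibration,models
from scipy.spatial.transform import Rotation as R
def snap(c,n):
    im=capture(c); cv2.imwrite(f'pics/{n}.png',im[:,:,::-1]); return im
E
python3 - <<'E'
from h import *
s=snap('scene','scene'); 
for n in ['wide_box','wide_press','wide_cover','narrow_cover']:
    for d in models.outline_of('scene',n): print(n,round(d['p'],2),d['bbox'])
t=snap('side','side')
for n in ['wide_box','wide_press','wide_cover','narrow_cover']:
    for d in models.outline_of('side',n): print(n,round(d['p'],2),d['bbox'])
cv2.imwrite('pics/both.png',cv2.resize(np.vstack([s,t])[:,:,::-1],(480,600)))
for c in ['scene','side']: print(calibration(c))
o=arm.get_obs();print(o['time_s'],o['eef_pos'],o['eef_rot'],R.from_quat(np.roll(o['eef_rot'],-1)).as_matrix().round(2))
E
```

```text
pics
wide_box 0.57 [233.1, 180.7, 297.2, 244.1]
wide_press 0.81 [244.9, 183.8, 263.4, 203.2]
wide_cover 0.69 [233.8, 181.1, 294.1, 242.5]
wide_cover 0.66 [245.9, 194.9, 286.7, 222.7]
narrow_cover 0.61 [445.9, 215.5, 476.8, 239.9]
narrow_cover 0.6 [386.1, 166.3, 411.7, 186.4]
wide_box 0.81 [309.9, 220.1, 392.7, 296.3]
wide_press 0.92 [326.6, 245.6, 352.8, 270.4]
wide_cover 0.82 [334.7, 221.4, 379.8, 259.3]
narrow_cover 0.66 [332.0, 115.6, 353.3, 127.2]
narrow_cover 0.59 [307.1, 172.5, 329.1, 197.2]
narrow_cover 0.58 [278.0, 141.4, 306.2, 160.2]
narrow_cover 0.54 [213.0, 166.6, 239.2, 182.9]
{'intrinsics': array([[425.11031835,   0.        , 318.44919642],
       [  0.        , 425.11031835, 190.53402989],
       [  0.        ,   0.        ,   1.        ]]), 'eye': array([ 1.17698932, -0.24617378,  0.9829103 ]), 'attitude': array([0.79631723, 0.24697972, 0.16981641, 0.52539726])}
{'intrinsics': array([[512.60671621,   0.        , 325.80870935],
       [  0.        , 512.60671621, 193.06918384],
       [  0.        ,   0.        ,   1.        ]]), 'eye': array([ 0.07838352, -0.77175467,  0.85267833]), 'attitude': array([ 0.87005166,  0.40465026, -0.12673181, -0.25141066])}
0.5 [ 7.24979958e-01 -1.82795164e-05  2.26591578e-01] [-0.49997285  0.50001255 -0.50000936  0.50000524] [[-0. -0.  1.]
 [-1. -0. -0.]
 [ 0. -1. -0.]]
```

View pics/scene.png

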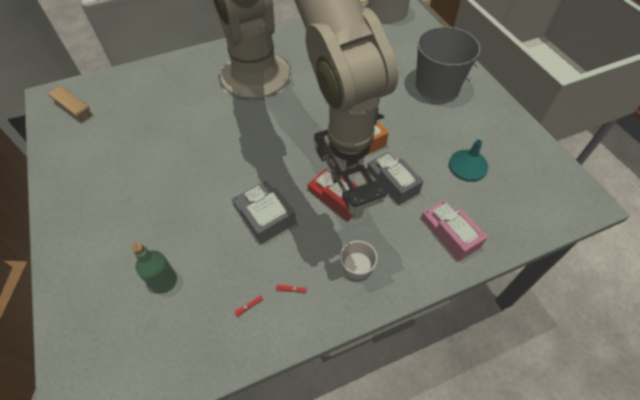

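The scene shows five boxes. The grey ones are a wide box at (265,212) and a narrow one at (395,175). The coloured look-alikes are red (330,190), orange (378,135) and pink (455,228). The wide grey box at (265,212) fits the description. I'll confirm it in an enlarged crop and work out its pose.

```bash
cat >> h.py <<'E'
def cam(c):
    k=calibration(c); Rm=R.from_quat(np.roll(k['attitude'],-1)).as_matrix()
    return k['intrinsics'],np.array(k['eye']),Rm
def ray(c,px,z):
    K,e,Rm=cam(c); v=np.linalg.solve(K,[px[0],px[1],1]); d=Rm@[v[0],-v[1],-v[2]]
    return e+d*(z-e[2])/d[2]
def proj(c,P):
    K,e,Rm=cam(c); q=(np.atleast_2d(P)-e)@Rm; q=q*[1,-1,-1]; u=q@K.T; return u[:,:2]/u[:,2:]
def box2w(pose,P):
    x,y,t=pose; P=np.atleast_2d(P); c,s=np.cos(t),np.sin(t)
    return np.c_[x+c*P[:,0]-s*P[:,1],y+s*P[:,0]+c*P[:,1],P[:,2]]
E
python3 - <<'E'
from h import *
from scipy.optimize import least_squares
ms={}
for c in ['scene','side']:
    im=snap(c,c+'2')
    for n in ['wide_box','wide_press','wide_cover']:
        L=models.outline_of(c,n)
        for d in L:
            m=d['pixels'];ys,xs=np.nonzero(m); a=(xs.mean(),ys.mean()); print(c,n,d['p'],a,m.sum(),ray(c,a,.055).round(3))
            ms.setdefault((c,n),[]).append((m,d['p']))
# silhouette fit of the whole box by IoU
B=np.array([[x,y,z] for x in(-.075,.075) for y in(-.055,.055) for z in(0,.06)])
def mask(c,pose,P):
    h=cv2.convexHull((proj(c,box2w(pose,P))*16).astype(np.int32)); m=np.zeros((400,640),np.uint8); cv2.fillConvexPoly(m,h,1,shift=4); return m>0
def best(c,n):return max(ms[c,n],key=lambda a:a[0].sum())[0]
ks=[(c,best(c,'wide_box')) for c in ['scene','side']]
from scipy.optimize import differential_evolution as DE
p0=ray('scene',(265,212),.03)
def cost(p): 
    return sum(1-(mask(c,p,B)&m).sum()/(mask(c,p,B)|m).sum() for c,m in ks)
r=DE(cost,[(p0[0]-.06,p0[0]+.06),(p0[1]-.06,p0[1]+.06),(-.9,.9)],seed=0,maxiter=60,popsize=12)
print(r.x,r.fun)
out=[]
for c in ['scene','side']:
    im=cv2.imread(f'pics/{c}2.png'); 
    pts=box2w(r.x,np.array([[-75,-55,60],[75,-55,60],[75,55,60],[-75,55,60],[-42,0,50],[60,0,60],[-10,-40,60],[-10,40,60],[60,40,60],[60,-40,60]])/1000)
    uv=proj(c,pts); c0=uv.mean(0).astype(int); x0,y0=c0-[64,50]
    cr=cv2.resize(im[y0:y0+100,x0:x0+128],None,fx=6,fy=6,interpolation=cv2.INTER_CUBIC)[:, :]
    q=((uv-[x0,y0]+.5)*6).astype(int)
    for i,a in enumerate(q): cv2.circle(cr,tuple(map(int,a)),3,(0,0,255) if i<4 else (0,255,0),-1)
    out.append(cv2.resize(cr,(400,312)))
cv2.imwrite('pics/fit.png',np.hstack(out)); print(arm.get_obs()['time_s'])
E
```

```text
scene wide_box 0.8 (np.float64(264.48329896907217), np.float64(210.86144329896908)) 2425 [ 0.581 -0.156  0.055]
scene wide_press 0.71 (np.float64(254.96428571428572), np.float64(194.43303571428572)) 224 [ 0.522 -0.162  0.055]
scene wide_cover 0.85 (np.float64(266.6898016997167), np.float64(208.9872521246459)) 706 [ 0.578 -0.149  0.055]
side wide_box 0.59 (np.float64(350.1076129032258), np.float64(256.530064516129)) 3875 [ 0.537 -0.178  0.055]
side wide_press 0.55 (np.float64(339.62111801242236), np.float64(255.95652173913044)) 483 [ 0.519 -0.165  0.055]
side wide_cover 0.87 (np.float64(358.6054827175209), np.float64(240.6746126340882)) 839 [ 0.58  -0.149  0.055]Traceback (most recent call last):
  File "<stdin>", line 21, in <module>
    return fun(*args, **kwargs)
    ret = solver.solve()
    next(self)
    ~~~~^^^^^^
    energy = self.func(parameters)
    return self.f(x, *self.args)
           ~~~~~~^^^^^^^^^^^^^^^
  File "<stdin>", line 20, in cost
  File "<stdin>", line 20, in <genexpr>
  File "<stdin>", line 14, in mask
  File "h.py", line 13, in proj
    K,e,Rm=cam(c); q=(np.atleast_2d(P)-e)@Rm; q=q*[1,-1,-1]; u=q@K.T; return u[:,:2]/u[:,2:]
           ~~~^^^
  File "h.py", line 7, in cam
    k=calibration(c); Rm=R.from_quat(np.roll(k['attitude'],-1)).as_matrix()
ValueError: time passes only in moves, steps and waits
```

```bash
sed -i 's/^def cam/import functools\n@functools.cache\ndef cam/' h.py
python3 - <<'E'
from h import *
from scipy.optimize import differential_evolution as DE
ks=[]
for c in ['scene','side']:
    cam(c); ks.append((c,max(models.outline_of(c,'wide_box'),key=lambda d:d['pixels'].sum())['pixels']))
B=np.array([[x,y,z] for x in(-.075,.075) for y in(-.055,.055) for z in(0,.06)])
def mask(c,pose,P):
    h=cv2.convexHull((proj(c,box2w(pose,P))*16).astype(np.int32)); m=np.zeros((400,640),np.uint8); cv2.fillConvexPoly(m,h,1,shift=4); return m>0
p0=ray('scene',(265,212),.03)
def cost(p): 
    t=0
    for c,m in ks:
        a=mask(c,p,B); t+=1-(a&m).sum()/(a|m).sum()
    return t
r=DE(cost,[(p0[0]-.06,p0[0]+.06),(p0[1]-.06,p0[1]+.06),(-.9,.9)],seed=0,maxiter=60,popsize=12)
print(r.x,r.fun)
out=[]
for c in ['scene','side']:
    im=cv2.imread(f'pics/{c}2.png') if c=='scene' else cv2.imread('pics/side2.png')
    pts=box2w(r.x,np.array([[-75,-55,60],[75,-55,60],[75,55,60],[-75,55,60],[-42,0,50],[60,0,60],[-10,-40,60],[-10,40,60],[60,40,60],[60,-40,60]])/1000)
    uv=proj(c,pts); x0,y0=uv.mean(0).astype(int)-[64,50]
    cr=cv2.resize(im[y0:y0+100,x0:x0+128],None,fx=3.1,fy=3.1,interpolation=cv2.INTER_CUBIC)
    for i,a in enumerate((uv-[x0,y0]+.5)*3.1): cv2.circle(cr,tuple(map(int,a)),2,(0,0,255) if i<4 else (0,255,0),-1)
    out.append(cr)
cv2.imwrite('pics/fit.png',np.hstack(out))
o=arm.get_obs();print(o['time_s']); print('press',box2w(r.x,[-.042,0,.05]))
E
```

```text
[ 0.55301953 -0.15516853  0.20675556] 0.20331861836620813
1.0
press [[ 0.51191404 -0.16379053  0.05      ]]
```

View pics/fit.png

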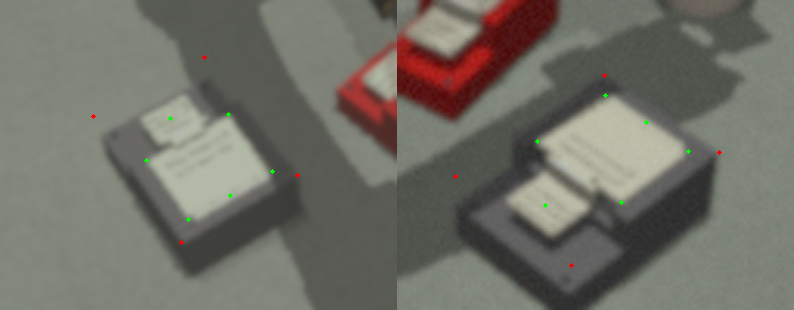

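The crop confirms the target: a wide grey box with a white ribbed tab toward the robot and a wide white cover. The fitted dots lie on the cover corners to about 1-3 px. The low front step biases the hull fit, so I'll refine on the cover and tab masks.

Run:
```python
from h import *
from scipy.optimize import minimize
ks=[]
C=np.array([[x,y,.06] for x in(-.010,.060) for y in(-.04,.04)])
T=np.array([[x,y,.05] for x in(-.058,-.018) for y in(-.022,.022)])
for c in ['scene','side']:
    cam(c)
    for n,P in (('wide_cover',C),('wide_press',T)):
        m=models.outline_of(c,n)[0]['pixels']; ks.append((c,P,m)); print(c,n,m.sum())
def mask(c,pose,P):
    h=cv2.convexHull((proj(c,box2w(pose,P))*16).astype(np.int32)); m=np.zeros((400,640),np.uint8); cv2.fillConvexPoly(m,h,1,shift=4); return m>0
def ious(p,ks=ks):
    L=[]
    for c,P,m in ks:
        a=mask(c,p,P); L.append(1-(a&m).sum()/(a|m).sum())
    return np.array(L)
for sel in (ks,[k for k in ks if k[1] is C]):
    r=minimize(lambda p:ious(p,sel).sum(),[.553,-.155,.207],method='Nelder-Mead',options=dict(initial_simplex=[[.553,-.155,.207],[.57,-.155,.207],[.553,-.14,.207],[.553,-.155,.35]]))
    print(r.x,ious(r.x)); print(box2w(r.x,[[-.042,0,.05],[.06,0,.0575],[.006,0,.1]]).round(4))
```

```text
scene wide_cover 706
scene wide_press 224
side wide_cover 839
side wide_press 483
[ 0.55576053 -0.15489179  0.19270593] [0.09350649 0.06034483 0.14270386 0.35185185]
[[ 0.5145 -0.1629  0.05  ]
 [ 0.6146 -0.1434  0.0575]
 [ 0.5616 -0.1537  0.1   ]]
[ 0.55514186 -0.15587444  0.21648766] [0.08831169 0.15853659 0.11428571 0.35934292]
[[ 0.5141 -0.1649  0.05  ]
 [ 0.6137 -0.143   0.0575]
 [ 0.561  -0.1546  0.1   ]]
```

Both fits agree: box at about (0.5555, -0.155), yaw about 0.20, press point at about (0.514, -0.164). Next I'll move above the tab with the gripper closing and the jaw axis turned along the box's y.

```bash
python3 -m crank '[[[0.547,0.289,-0.703,0,0.436,0,0],[0.547,0.289,-0.703,0,0.436,0,0],[0.547,0.289,-0.703,0,0.436,0,0],[0.547,0.289,-0.703,0,0.436,0,0],[0.547,0.289,-0.703,0,0.436,0,0],[0.547,0.289,-0.703,0,0.436,0,0],[0.547,0.289,-0.703,0,0.436,0,0],[0.547,0.289,-0.703,0,0.436,0,0],[0.547,0.289,-0.703,0,0.436,0,0],[0.547,0.289,-0.703,0,0.436,0,0]]]' 20
python3 -m crank '[[[0,0,0,0,0,0,0],[0,0,0,0,0,0,0]]]'
python3 - <<'E'
from h import *
o=arm.get_obs(); print(o['time_s'],o['eef_pos'],o['joints'],o['opening'],o['contact_force']); print(R.from_quat(np.roll(o['eef_rot'],-1)).as_matrix().round(3))
a=snap('wrist','w1'); b=snap('side','s3'); 
print(calibration('wrist'))
cv2.imwrite('pics/v3.png',np.vstack([a[:,:,::-1][50:350],cv2.resize(b[150:300,220:460,::-1],(640,400))[:300]]))
for n in ['wide_press','wide_cover']:
  for d in models.outline_of('wrist',n): 
    ys,xs=np.nonzero(d['pixels']); print(n,d['p'],d['bbox'],xs.mean(),ys.mean())
E
```

```text
time_s: 2.2
eef_pos: [0.5143, -0.164, 0.14]
eef_rot: [-0.07, 0.07, -0.703, 0.704]
contact_force: [-0.6, -0.4, 0.2]
opening: 0.189
time_s: 2.4
eef_pos: [0.5142, -0.164, 0.14]
eef_rot: [-0.072, 0.072, -0.703, 0.703]
contact_force: [-0.2, -0.7, 0.6]
opening: 0.026
2.4 [ 0.51423671 -0.16399341  0.13996012] [-0.03620919  0.52316367  0.34442382  2.11899794 -0.32902306  0.54930855
 -0.81766812] 0.025858899516790112 [-0.22532003 -0.74788314  0.64374779]
[[-0.979  0.     0.203]
 [-0.203 -0.    -0.979]
 [-0.    -1.     0.   ]]
{'intrinsics': array([[309.70691629,   0.        , 319.61984402],
       [  0.        , 309.70691629, 195.68736643],
       [  0.        ,   0.        ,   1.        ]]), 'eye': array([ 0.58771225, -0.14996688,  0.29827079]), 'attitude': array([ 0.76826331, -0.10523427,  0.08504205, -0.62567171])}
wide_press 0.56 [291.0, 159.7, 350.0, 222.3] 319.43904823989567 190.72750977835724
wide_cover 0.86 [266.2, 73.4, 373.5, 166.3] 319.28726087870507 118.71894050872399
```

View pics/v3.png

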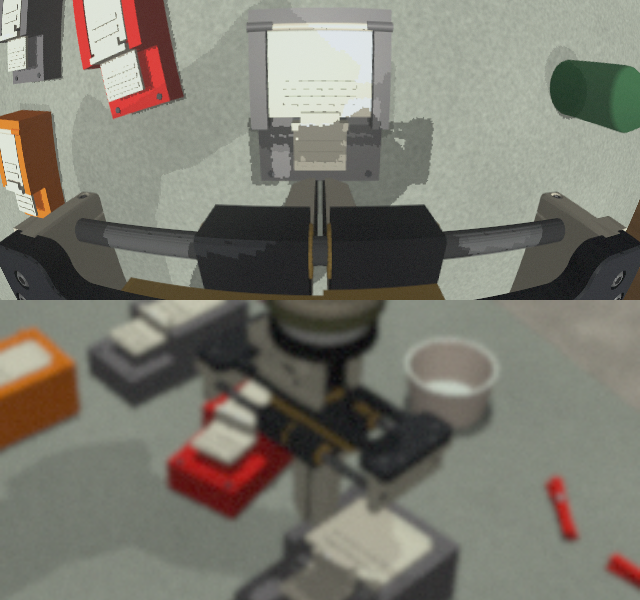

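The wrist view shows the wide box square to the tool. Its tab is centred at column 319 and its cover spans columns 266-373, and the fingertips are over the tab line. Pressing down in small steps.

```bash
python3 -m crank '[[[0,0.15,0,0,0,0,0],[0,0.25,0,0,0,0,0],[0,0.265,0,0,0,0,0],[0,0.28,0,0,0,0,0],[0,0.29,0,0,0,0,0],[0,0.298,0,0,0,0,0],[0,0.302,0,0,0,0,0],[0,0.305,0,0,0,0,0],[0,0.305,0,0,0,0,0]]]'
```

```text
time_s: 3.5
eef_pos: [0.5144, -0.1639, 0.0492]
eef_rot: [-0.071, 0.071, -0.704, 0.704]
contact_force: [-2.8, 2.4, 6.0]
opening: 0.009
```

```bash
python3 -m crank '[[[0,0.005,0,0,0,0,0],[0,0.008,0,0,0,0,0],[0,0.008,0,0,0,0,0]]]'
python3 - <<'E'
from h import *
a=snap('wrist','w2'); b=snap('side','s4')
cv2.imwrite('pics/v4.png',np.vstack([a[:,:,::-1][50:300],cv2.resize(b[150:300,220:460,::-1],(640,400))]) [:600])
E
```

```text
time_s: 3.8
eef_pos: [0.5149, -0.1638, 0.0474]
eef_rot: [0.072, -0.07, 0.704, -0.704]
contact_force: [-3.3, 2.2, 15.0]
opening: 0.003
```

View pics/v4.png

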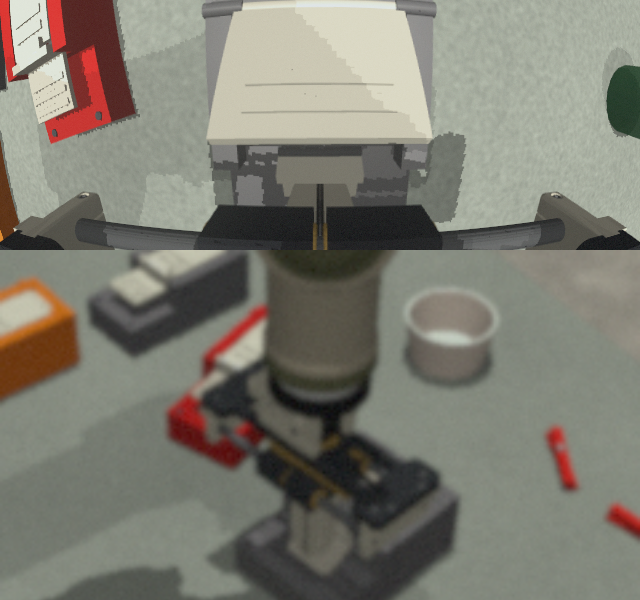

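The cover has sprung up: in the wrist view its free edge is now nearer and wider, at columns 207-432. Now I'll raise the finger to a tip height of about 80 mm and push level toward the hinge.

```bash
python3 -m crank '[[[0,-0.1,0,0,0,0,0],[0,-0.137,0,0,0,0,0],[0,-0.137,0,0,0,0,0],[-0.05,-0.137,0,0,0,0,0],[-0.1,-0.137,0,0,0,0,0],[-0.13,-0.137,0,0,0,0,0],[-0.16,-0.137,0,0,0,0,0],[-0.18,-0.137,0,0,0,0,0],[-0.2,-0.137,0,0,0,0,0]]]'
python3 -m crank '[[[-0.02,0,0,0,0,0,0],[-0.04,0,0,0,0,0,0],[-0.06,0,0,0,0,0,0],[-0.075,0,0,0,0,0,0],[-0.09,0,0,0,0,0,0],[-0.1,0,0,0,0,0,0],[-0.1,0,0,0,0,0,0]]]'
python3 - <<'E'
from h import *
a=snap('wrist','w3'); b=snap('side','s5')
cv2.imwrite('pics/v5.png',np.vstack([a[:,:,::-1][50:300],cv2.resize(b[150:300,220:460,::-1],(640,400))]) [:600])
E
```

```text
time_s: 4.8
eef_pos: [0.5733, -0.1519, 0.0865]
eef_rot: [-0.071, 0.071, -0.704, 0.704]
contact_force: [-1.0, -0.6, 1.3]
opening: 0.005
time_s: 5.5
eef_pos: [0.6028, -0.146, 0.0871]
eef_rot: [-0.071, 0.071, -0.703, 0.704]
contact_force: [0.4, -0.1, 0.0]
opening: 0.005
```

View pics/v5.png

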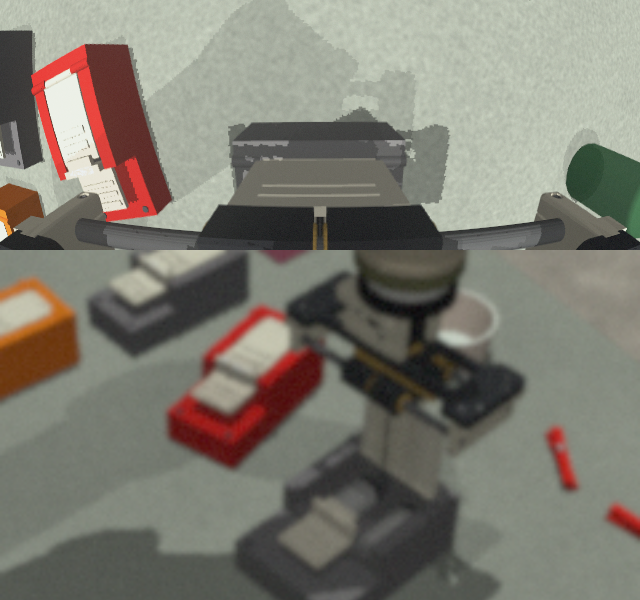

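The wrist view shows the cover nearly upright against the finger, with its outer face at rows 208-255 of the full picture. I'll push about 7 mm more, then back off and look.

```bash
python3 -m crank '[[[-0.012,0,0,0,0,0,0],[-0.024,0,0,0,0,0,0],[-0.024,0,0,0,0,0,0]]]'
python3 -m crank '[[[0.04,0,0,0,0,0,0],[0.15,0,0,0,0,0,0],[0.3,0,0,0,0,0,0],[0.4,-0.1,0,0,0,0,0],[0.4,-0.3,0,0,0,0,0],[0.4,-0.4,0,0,0,0,0],[0.4,-0.4,0,0,0,0,0]]]'
python3 - <<'E'
from h import *
a=snap('scene','s6'); b=snap('side','s7')
f=lambda i,x,y:cv2.resize(i[y:y+110,x:x+150,::-1],(400,293),interpolation=cv2.INTER_CUBIC)
P=(.5555,-.155,.2)
im=[]
for c,i,x,y in(('scene',a,190,150),('side',b,280,170)):
    g=f(i,x,y).copy()
    for th,col in((1.57,(0,0,255)),(1.8,(0,255,0))):
        e=box2w(P,[[.06-.07*np.cos(th),s,.0575+.07*np.sin(th)] for s in(-.04,.04)])
        for u in proj(c,e): cv2.circle(g,tuple(((u-[x,y]+.5)*400/150).astype(int).tolist()),3,col,-1)
    im.append(g)
cv2.imwrite('pics/v6.png',np.hstack(im)); print(arm.get_obs()['contact_force'])
E
```

```text
time_s: 5.9
eef_pos: [0.6096, -0.1447, 0.087]
eef_rot: [-0.071, 0.071, -0.703, 0.704]
contact_force: [-1.6, 0.9, -1.2]
opening: 0.005
time_s: 6.6
eef_pos: [0.4933, -0.1699, 0.2119]
eef_rot: [-0.074, 0.068, -0.703, 0.704]
contact_force: [0.8, -0.6, -0.5]
opening: 0.002
[ 0.21669821 -0.68882092 -0.07247307]
```

View pics/v6.png

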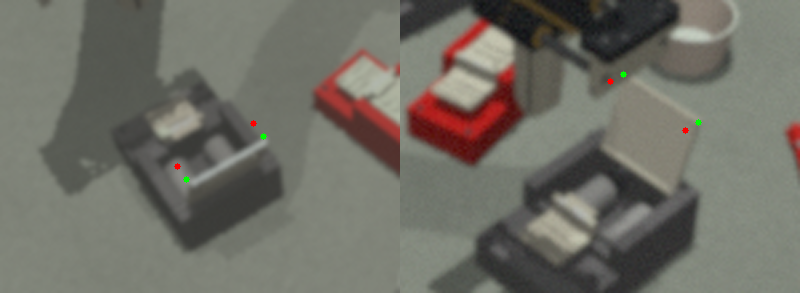

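The cover's top edge sits past the upright markers (red) and close to the 1.8 rad markers (green) in both views. The arm is clear, so I'll hand in.

```bash
python3 -c "
from plant import arm
print(arm.hand_in())"
```

```text
the job is handed in; nothing more can be done
None
```

The wide box's cover is standing open, and I handed the job in at about 7 s, well under the 38 s limit. I pressed the release tab down with the closed fingers until it reached its stop, at about 15 N. The cover sprang up, and I pushed it level toward its hinge until it was past upright, then moved the arm clear.

- **Cover angle:** the last scene and side pictures put the cover at about 1.75–1.8 rad, past upright (1.57) and below the 1.9 stop. This comes from comparing the cover's top edge with predicted positions in both views.
- **Robot clear:** the gripper was well above and away from the box, and the force reading was within its usual noise of less than 1 N.
- **Other boxes:** the arm never went near the narrow grey box or the orange, pink and red look-alikes. I did not take a final close-up of the narrow box.

My first fit of the box's position ignored its low front step, so I refined it on the cover and tab outlines. The refined fits agreed to about 2 mm. No check failed.

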